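Stand the solar module in the test jig and clamp it

TASK

Take the small solar module off its inclined rest, from under the lamp, and stand it upright in the slot of the plywood test jig, bottom edge fully down on the slot's floor, either face to the fence. Then slide the yellow clamp all the way home so that the module is held upright between clamp and blue fence, and leave it so. Lower the module in gently, do not drop it, and do not disturb the tape roll, bottle or screwdriver.

Things in the scene. Friction and masses are not known exactly. Their poses are not given: they have to be found in the camera images.
- module_mid (a point): Centre of the loose mini solar module: a flat plate 10 thick (own x), 100 wide (own y), 160 tall (own z, from bottom edge to top edge), 0.2 to 0.4 kg; +x face dark blue cells, -x face white, aluminium edges. Lowest 6 mm narrowed to 6 thick, 96 wide. At the start it leans 32 degrees from vertical in the groove of the inclined rest, top towards the rest's -x, white face underneath.
- stand: Fixed inclined rest; plywood base x -70 to 105, 110 wide (y), 12 high; origin on the table. Aluminium groove 90 wide (y) leans 32 degrees towards -x: 13 mm gap, lip 30 deep on its upper side, support plate 90 high under the module. A fixed white lamp bar (x -22 to 14, 100 wide, 360 to 380 high) hangs over the module's top edge, on an arm from a post at x 93: no room straight down.
- jig: Fixed plywood test jig, 150 (x) by 240 (y), top face 40 above the table; origin: underside centre, on the table. A slot runs along its x, a blue fence stands on the slot's +y side (90 wide, 10 thick, top 110 above the table, its face flush with the slot's wall), a yellow clamp slides on the -y side.
- slot (a point): Middle of the slot's mouth, on the jig's top face (40 above the table), axes as the jig's: slot 116 long in x, 16 wide in y, 30 deep (floor 10 above the table), so the module standing in it has its centre 50 above this point; the fence's face lies 8 to +y. Left unclamped the module can lean up to about 0.2 rad towards the clamp.
- clamp (a joint): Position of the sliding clamp in m along the jig's +y: 0 fully open, 0.050 fully home (end stop), where its yellow pad is 0.5 mm from a 10 mm module standing against the fence. It stays where it is left; about 2.5 N friction. Pad 70 wide (x), 10 thick, top 110 above the table.
- clamp_fin (a point): Centre of the clamp's black grip fin, 80 above the table: fin 40 wide (x), 12 thick (y), top 98 above the table, standing on the clamp's 10 mm slide plate (top 54 above the table). Moves with the clamp; axes as the jig's. The yellow pad's front face is 87.5 to +y of it.
- tape: Bystander: roll of tape lying flat, 86 across, 45 high; origin at the underside centre.
- cleaner: Bystander: blue bottle, 48 across, 130 high, upright; origin at the underside centre.
- driver: Bystander: screwdriver lying on the table, 170 long along its x.
- module: The same module, at the middle of its bottom edge; axes as point module_mid's. It must be drawn out of the rest's groove along its own z; only its top 65 mm or so stand clear of the rest's support plate.
There are look-alikes about, which are no part of the job. Of the things that look like the module, the largest one is meant.

How it is judged:
By the outcome, as a careful person would: the job done as asked, in the order asked, and still so for the second after the job is handed in, with the robot touching nothing.
It also fails if it takes over 61 s, if anything falls off the work surface, if the arm or the gripper's body presses on something with over 40 N, if the wrist force passes 120 N, or if a joint passes its speed limit or range.

ROBOT

A 6-joint arm with a two-finger parallel gripper is mounted at the origin on the work surface. World frame = base frame: x ahead of the robot, y to its left, z up, the work surface at z = 0. Lengths are in m, angles in rad, forces in N, time in s.
With the tool pointing down it reaches from about 0.375 to 0.9 m from the base axis. Payload 3.1 kg.
Tool frame: the origin (TCP) lies midway between the tips of the shut fingers; the grasp point (between the pads) lies 19 mm behind it (robot.grip_point_offset is the distance from the TCP to the grasp point, in m); z points along the fingers, y is the line along which they close (so a half turn about z gives the same grasp; the last joint's range is limited). The gripper opens to 85 mm and grips with 20 to 120 N. Pads are 22 mm wide; open, the fingers measure 114 mm over their backs; the gripper's body (76 mm by 85 mm) begins 54 mm behind the grasp point. The pads swing forward as they close: fully open they stand 13 mm farther back than shut.
Start: joints at [-1.282, 0.527, 1.433, -0, 1.181, -0.178], TCP at [0.281, -0.558, 0.231] pointing down, gripper open.
Joint ranges: [-3.08, 3.08], [-0.75, 2.2], [0.22, 2.44], [-1.43, 4.57], [0, 2.65], [-2.85, 2.85]. Speed limits (rad/s): [2.79, 2.79, 3.14, 3.14, 3.14, 3.14].

INTERFACE

Orientations are given as [roll, pitch, yaw] about the fixed x, y, z axes, in that order (R = Rz(yaw) Ry(pitch) Rx(roll)).
In Python, from plant import robot gives the robot as it stands.
- The arm moves only by the shell command python3 -m crank 'ROWS' [FORCE]. ROWS is JSON, a list of rows, each an object of numbers: "tx", "ty", "tz": the shift along the tool's x, y, z scaled (see below); "rx", "ry", "rz": the turn, a rotation vector about the tool's x, y, z scaled (see below); "claw": the closure, from 0 (fully open) to 1 (shut). A call has exactly 10 rows; each row shifts and turns the commanded pose from where the row before left it, along the tool's axes as they then stand; what a row does not reach is not made up. The controller multiplies each number of a shift by 30 mm and each number of a turn by 60 degrees. A row lasts 1/12 s, in which the tool goes at most 41.7 mm and 7.16 degrees, less where a joint would pass 70% of its speed; a pose out of reach is approached as far as the arm can. A call with a number of a shift or a turn outside -1 to 1 is refused whole. A call with a gripper value outside its range is refused whole. The fingers move at their own pace and stop on an object; FORCE is the grip in N (left out, the last holds). Time passes only in rows, so rows that do not move let the fingers close, or fill a call up. It gives the time, the measured TCP pose, the force, the opening and the grip force at its end, in the units of the state.
- robot.sense(): the state, without advancing time (a new reading comes with each control period).
- robot.camera(name): name is "scene" or "top" or "wrist"; returns a dict with "pixels" (420x560x3 uint8, red, green, blue), "vfov" (degrees; the focal length in pixels is half the picture's height over the tangent of half this angle, whatever the lens; pixels are square), "cx", "cy" (the principal point, pixels), "k1" (the pictures are not rectified: a ray, as slopes to the right and down, at radius r is drawn at 1 + k1 r^2 times it, then the intrinsics apply), "cam_to_world" (4x4, takes a point from camera to world coordinates); the wrist camera has in their place "T_tool_cam" (4x4, takes a point from camera to tool coordinates, whose origin is the TCP and whose axes are the flange's). Camera axes: x right, y up, looking along -z (the intrinsics and any distortion apply to the point x, -y, -z); pixel columns grow to the right and rows downward; lengths in m; the calibration is good to about 2 mm. A picture is of the moment at which its call begins: read the wrist's pose just before it. There is no depth.
- robot.hand_in(): hands the job in; it is judged then, once.
The state is a dict: "time": time; "joint_positions": joint angles; "dq": joint speeds; "tau": joint torques, N m; "tcp_pos": TCP position; "orientation": TCP orientation; "wrist_force": force on the tool from outside, world axes, zero at the start; "wrist_torque": the same for the moment, N m; "grip_width": opening from 0.0 (shut) to 1.0 (fully open); "grip_force": force on a finger pad.
Only numpy, scipy, OpenCV 4.12 (cv2) and the standard library are available. Lean on these libraries where they do the work, as an engineer would, in place of code of your own. Each camera call takes 0.05 s, during which the arm holds its last target. There are 200 camera calls.

## Working session

There is one attempt and no reset: what is moved stays moved. The work goes in short steps, Python scripts to look and compute and a shell command to move; the robot and the scene stay as the last step left them, time stands still between calls to the robot, and variables do not carry over. Pictures are saved under pics/ and viewed, at most 10 in all, crops included, and the job is handed in when it is done.

```bash
ls; mkdir -p pics; python3 - <<'E'
from plant import robot
import cv2,json
for n in("scene","top"):
    c=robot.camera(n);cv2.imwrite(f"pics/{n}0.png",c["pixels"][:,:,::-1])
    print(n,{k:(v if k!="cam_to_world" else [[round(float(x),4) for x in r] for r in v]) for k,v in c.items() if k!="pixels"})
print(robot.sense())
E
```

```text
pics
scene {'vfov': 47.87635299257701, 'cx': 289.0065044749695, 'cy': 204.7191327270975, 'k1': -0.1491244112183447, 'cam_to_world': [[-0.8514, -0.4319, 0.2974, 0.9747], [0.5242, -0.7183, 0.4574, 0.6124], [0.0161, 0.5454, 0.838, 1.0907], [0.0, 0.0, 0.0, 1.0]]}
top {'vfov': 47.887285264522625, 'cx': 281.14601809071115, 'cy': 204.99167652246928, 'k1': -0.08271383651172602, 'cam_to_world': [[0.0137, 0.9925, -0.1216, 0.4964], [-0.9998, 0.0116, -0.0183, 0.0405], [-0.0168, 0.1218, 0.9924, 1.1255], [0.0, 0.0, 0.0, 1.0]]}
{'time': 0.1, 'joint_positions': array([-1.28252024e+00,  5.28407857e-01,  1.43376754e+00, -7.88114956e-06,
        1.18144046e+00, -1.78501180e-01]), 'dq': array([-0.00088906, -0.00241932, -0.00275077,  0.00013438,  0.00025783,
       -0.00090573]), 'tau': array([-7.53248678e-04, -4.43306959e+01, -1.78585786e+01, -2.26548000e-04,
        3.91772075e-03, -1.81081373e-05]), 'tcp_pos': array([ 0.28109179, -0.55749168,  0.23041231]), 'orientation': array([-3.13960030e+00, -3.52059833e-04,  4.66779911e-01]), 'wrist_force': array([ 0.23364514, -0.56043676, -0.08419752]), 'wrist_torque': array([-0.05152955, -0.00517411,  0.03662285]), 'grip_force': 0.0, 'grip_width': 1.0031376892075936}
```

View pics/scene0.png

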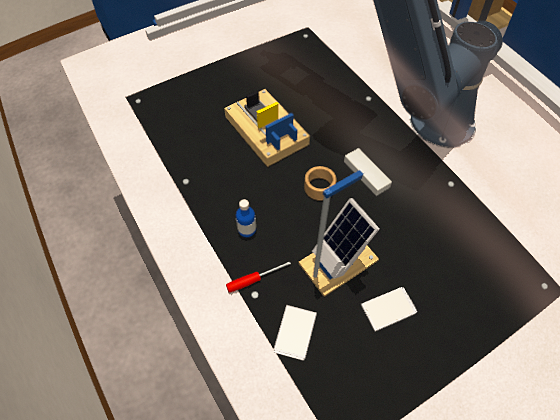

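View pics/top0.png

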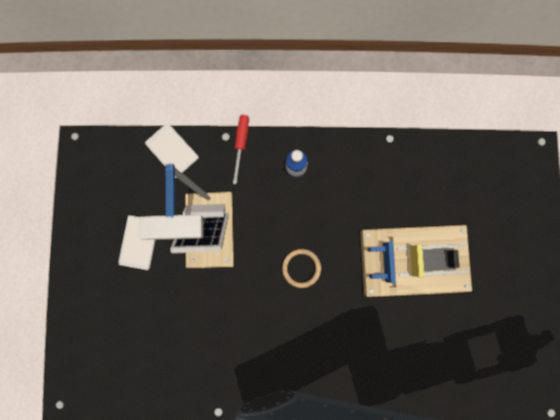

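The scene view shows the leaning module at (350,235) in the rest. The lamp bar is at (367,170), the jig at (267,125), and the tape, bottle and driver at (320,182), (246,220) and (258,277).

Candidates for the module:
- The leaning celled plate, scene (350,235), top (200,230).
- White plates lying flat, scene (295,332) and (389,308), top (172,150) and (138,243).
- The white lamp bar, scene (367,170).

I choose the leaning plate with dark cells in the rest, and will check it in a close crop.

```bash
cat > h.py <<'E'
import numpy as np,cv2
from plant import robot
def K(c):
    f=210/np.tan(np.radians(c["vfov"]/2)); return np.array([[f,0,c["cx"]],[0,f,c["cy"]],[0,0,1.]]),np.array([c["k1"],0,0,0.])
def rays(c,px,T=None):
    k,d=K(c); u=cv2.undistortPoints(np.float64(px).reshape(-1,1,2),k,d).reshape(-1,2)
    T=np.array(c["cam_to_world"]) if T is None else T
    v=np.c_[u[:,0],-u[:,1],-np.ones(len(u))]@T[:3,:3].T
    return T[:3,3],v
def onz(c,px,z,T=None):
    o,v=rays(c,px,T); return o+v*((z-o[2])/v[:,2])[:,None]
def tri(c1,p1,c2,p2):
    o1,a=rays(c1,p1);o2,b=rays(c2,p2);out=[]
    for x,y in zip(a,b):
        s=np.linalg.lstsq(np.c_[x,-y],o2-o1,rcond=None)[0];P,Q=o1+s[0]*x,o2+s[1]*y
        out.append(np.r_[(P+Q)/2,np.linalg.norm(P-Q)])
    return np.array(out)
def proj(c,P,T=None):
    k,d=K(c);T=np.array(c["cam_to_world"]) if T is None else T
    W=np.linalg.inv(T);q=np.atleast_2d(P)@W[:3,:3].T+W[:3,3];q=q*[1,-1,-1]
    return cv2.projectPoints(q,np.zeros(3),np.zeros(3),k,d)[0].reshape(-1,2)
E
python3 - <<'E'
from h import *
s=robot.camera("scene");t=robot.camera("top")
a=s["pixels"][180:300,290:400];b=t["pixels"][180:280,130:240]
im=np.hstack([cv2.resize(a,(400,436),interpolation=2),cv2.resize(b,(400,364),interpolation=2)[:436] if 0 else cv2.copyMakeBorder(cv2.resize(b,(400,364),interpolation=2),0,72,0,0,0)])
cv2.imwrite("pics/mod.png",im[:,:,::-1])
hsv=cv2.cvtColor(t["pixels"],cv2.COLOR_RGB2HSV)
m=cv2.inRange(hsv,(12,60,110),(25,160,255))
for n,(r0,r1,c0,c1),z in(("stand",(185,275,180,240),.012),("jig",(215,305,355,480),.040)):
    mm=np.zeros_like(m);mm[r0:r1,c0:c1]=m[r0:r1,c0:c1];mm=cv2.morphologyEx(mm,cv2.MORPH_OPEN,np.ones((2,2)))
    pts=cv2.findNonZero(mm);w=onz(t,pts,z)[:,:2]
    r=cv2.minAreaRect(np.float32(w*1000));print(n,len(pts),r,cv2.boxPoints(r).round(1).tolist())
h=hsv
for n,lo,hi in(("yellow",(24,120,120),(34,255,255)),("blue",(100,120,60),(120,255,255))):
    k=cv2.inRange(h,lo,hi);k[:,:355]=0
    pts=cv2.findNonZero(k);print(n,len(pts),cv2.boundingRect(pts),cv2.minAreaRect(np.float32(onz(t,pts,.11)[:,:2]*1000)))
E
```

```text
stand 1622 ((570.6506958007812, 229.09243774414062), (178.1982421875, 114.04532623291016), 2.104888677597046) [[479.5, 282.79998779296875], [483.70001220703125, 168.8000030517578], [661.7999877929688, 175.39999389648438], [657.5999755859375, 289.29998779296875]]
jig 5111 ((503.2363586425781, -253.47320556640625), (154.69198608398438, 246.1427001953125), 3.189288854598999) [[419.20001220703125, -134.89999389648438], [432.8999938964844, -380.70001220703125], [587.2999877929688, -372.1000061035156], [573.5999755859375, -126.30000305175781]]
yellow 66 (416, 246, 7, 30) ((504.8783264160156, -237.64671325683594), (61.98138427734375, 9.866743087768555), 3.9956607818603516)
blue 390 (369, 242, 25, 40) ((501.0382080078125, -156.27316284179688), (83.06965637207031, 49.53539276123047), 2.7902798652648926)
```

View pics/mod.png

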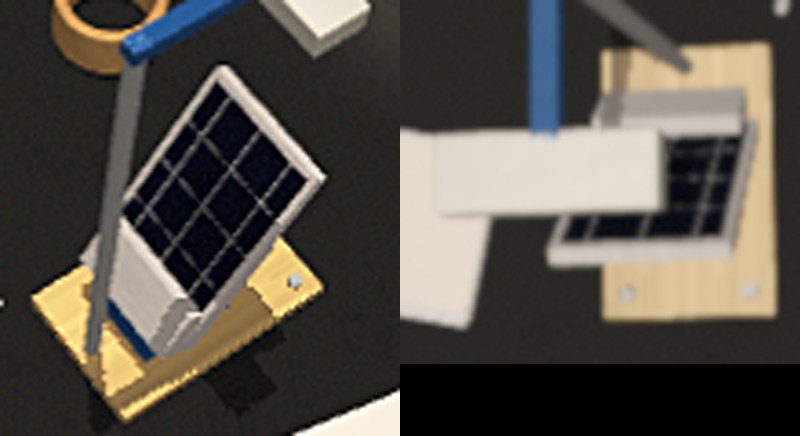

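The crop confirms the choice: a dark-celled plate leaning in the groove. Its top-edge outer corners are at scene (351,198.7) and (380,229), and at top (170.7,248.8) and (222,247.4).

```bash
python3 - <<'E'
from h import *
s=robot.camera("scene");t=robot.camera("top")
P=tri(s,[(379.9,229),(351.1,198.7)],t,[(170.7,248.8),(222.1,247.4)]);print((P*1000).round(1))
e=P[0,:3]-P[1,:3];print("len",np.linalg.norm(e),"yaw",np.degrees(np.arctan2(-e[0],e[1])))
# tool target: z along -module z, tool y ~ module x
for yaw in(0,2.1):
    y=np.radians(yaw);a=np.radians(32)
    mx=np.array([np.cos(a)*np.cos(y),np.cos(a)*np.sin(y),np.sin(a)]);my=np.array([-np.sin(y),np.cos(y),0]);mz=np.cross(mx,my)
    top=P[:,:3].mean(0)+mx*.005; print("yaw",yaw,"mx",mx,"mz",mz,"topmid",top,"mid",top-.08*mz,"bot",top-.16*mz)
# predicted fiducials by hypotheses
E
```

```text
[[518.5 278.  190.6   5.7]
 [523.2 176.  184.4   5.5]]
len 0.10227126795909186 yaw 2.6221522779625794
yaw 0 mx [0.8480481  0.         0.52991926] mz [-0.52991926 -0.          0.8480481 ] topmid [0.52508573 0.22703271 0.19011847] mid [0.56747927 0.22703271 0.12227462] bot [0.60987281 0.22703271 0.05443077]
yaw 2.1 mx [0.84747854 0.03107563 0.52991926] mz [-0.52956337 -0.01941821  0.8480481 ] topmid [0.52508288 0.22718809 0.19011847] mid [0.56744795 0.22874154 0.12227462] bot [0.60981302 0.230295   0.05443077]
```

```bash
cat >> h.py <<'E'
from scipy.spatial.transform import Rotation as Ro
def pose(s=None):
    s=s or robot.sense(); return np.array(s["tcp_pos"]),Ro.from_euler("xyz",s["orientation"]).as_matrix()
def rows(p0,R0,p1,R1,n):
    w=Ro.from_matrix(R0.T@R1).as_rotvec()/n
    S=sum(Ro.from_rotvec(k*w).as_matrix() for k in range(n))
    t=np.linalg.solve(R0@S,np.array(p1)-p0)
    r=np.round(np.r_[t/.03,w/(np.pi/3)],3); P,R=p0.copy(),R0;mid=[]
    for k in range(n):
        P=P+R@(r[:3]*.03);R=R@Ro.from_rotvec(r[3:]*np.pi/3).as_matrix();mid.append(P.round(3).tolist())
    print(n,"x",dict(zip("tx ty tz rx ry rz".split(),r.tolist())),"mm",np.linalg.norm(t)*1e3,"deg",np.degrees(np.linalg.norm(w)),"mid",mid[n//2-1],"end",P.round(4)); return P,R
def down(yaw): return Ro.from_euler("xyz",[np.pi,0,yaw]).as_matrix()
def leanR(yaw=.038,a=np.radians(32)):
    c,s=np.cos,np.sin
    mx=np.array([c(a)*c(yaw),c(a)*s(yaw),s(a)]);my=np.array([-s(yaw),c(yaw),0]);return np.c_[my,mx,-np.cross(mx,my)]
E
python3 - <<'E'
from h import *
p,R=pose();p,R=rows(p,R,[.42,-.1,.26],down(np.pi/2+.038),20);rows(p,R,[.499,.226,.232],leanR(),10)
E
```

```text
20 x {'tx': 0.812, 'ty': -0.222, 'tz': -0.048, 'rx': -0.0, 'ry': -0.0, 'rz': -0.055} mm 25.312028641283142 deg 3.2716215463483347 mid [0.417, -0.349, 0.245] end [ 0.4178 -0.1002  0.2601]
10 x {'tx': 1.074, 'ty': 0.288, 'tz': 0.172, 'rx': -0.053, 'ry': -0.0, 'rz': 0.001} mm 33.76764367829719 deg 3.2016016387987727 mid [0.456, 0.063, 0.239] end [0.499  0.2259 0.2323]
```

```bash
python3 -m crank '[{"tx":0.81,"ty":-0.22,"tz":-0.05,"rz":-0.055},{"tx":0.81,"ty":-0.22,"tz":-0.05,"rz":-0.055},{"tx":0.81,"ty":-0.22,"tz":-0.05,"rz":-0.055},{"tx":0.81,"ty":-0.22,"tz":-0.05,"rz":-0.055},{"tx":0.81,"ty":-0.22,"tz":-0.05,"rz":-0.055},{"tx":0.81,"ty":-0.22,"tz":-0.05,"rz":-0.055},{"tx":0.81,"ty":-0.22,"tz":-0.05,"rz":-0.055},{"tx":0.81,"ty":-0.22,"tz":-0.05,"rz":-0.055},{"tx":0.81,"ty":-0.22,"tz":-0.05,"rz":-0.055},{"tx":0.81,"ty":-0.22,"tz":-0.05,"rz":-0.055}]' 40
python3 -m crank '[{"tx":0.81,"ty":-0.22,"tz":-0.05,"rz":-0.055},{"tx":0.81,"ty":-0.22,"tz":-0.05,"rz":-0.055},{"tx":0.81,"ty":-0.22,"tz":-0.05,"rz":-0.055},{"tx":0.81,"ty":-0.22,"tz":-0.05,"rz":-0.055},{"tx":0.81,"ty":-0.22,"tz":-0.05,"rz":-0.055},{"tx":0.81,"ty":-0.22,"tz":-0.05,"rz":-0.055},{"tx":0.81,"ty":-0.22,"tz":-0.05,"rz":-0.055},{"tx":0.81,"ty":-0.22,"tz":-0.05,"rz":-0.055},{"tx":0.81,"ty":-0.22,"tz":-0.05,"rz":-0.055},{"tx":0.81,"ty":-0.22,"tz":-0.05,"rz":-0.055}]' 
python3 -m crank '[{"tx":0.9,"ty":0.2,"tz":0.1,"rx":-0.053},{"tx":0.9,"ty":0.2,"tz":0.1,"rx":-0.053},{"tx":0.9,"ty":0.2,"tz":0.1,"rx":-0.053},{"tx":0.9,"ty":0.2,"tz":0.1,"rx":-0.053},{"tx":0.9,"ty":0.2,"tz":0.1,"rx":-0.053},{"tx":0.9,"ty":0.2,"tz":0.1,"rx":-0.053},{"tx":0.9,"ty":0.2,"tz":0.1,"rx":-0.053},{"tx":0.9,"ty":0.2,"tz":0.1,"rx":-0.053},{"tx":0.9,"ty":0.2,"tz":0.1,"rx":-0.053},{"tx":0.9,"ty":0.2,"tz":0.1,"rx":-0.053}]'
python3 - <<'E'
from h import *
p,R=pose();print(p,Ro.from_matrix(R).as_euler("xyz"))
c=robot.camera("wrist");cv2.imwrite("pics/w1.png",c["pixels"][:,:,::-1]);print(np.array(c["T_tool_cam"]).round(3).tolist(),c["vfov"])
T=np.eye(4);T[:3,:3]=R;T[:3,3]=p;T=T@c["T_tool_cam"]
M=leanR();top=np.array([.5251,.2272,.190]);mz=-M[:,2];my=M[:,0];mx=M[:,1]
print("predicted top corners px (+y back,-y back,+y front,-y front)",proj(c,[top+a*.05*my+b*.005*mx for b in(-1,1) for a in(1,-1)],T).round(0).tolist())
rows(p,R,[.499,.226,.232],leanR(),10)
E
```

```text
[ 0.28119811 -0.55787263  0.23094316] [-3.14081206e+00 -1.39903405e-04  4.66785160e-01]
[[-0.0, 0.954, 0.301, 0.077], [1.0, 0.0, 0.001, -0.0], [0.001, 0.301, -0.954, -0.144], [0.0, 0.0, 0.0, 1.0]] 68.9627233841771
predicted top corners px (+y back,-y back,+y front,-y front) [[219827.0, 187238.0], [45111.0, 41494.0], [587239.0, 508335.0], [86910.0, 81424.0]]
10 x {'tx': 2.708, 'ty': -0.916, 'tz': -0.085, 'rx': -0.047, 'ry': 0.03, 'rz': -0.106} mm 85.81303246446399 deg 7.206470192929124 mid [0.503, -0.197, 0.248] end [0.4995 0.2258 0.2321]invalid input at $[0]: expected keys tx, ty, tz, rx, ry, rz, claw
invalid input at $[0]: expected keys tx, ty, tz, rx, ry, rz, claw
invalid input at $[0]: expected keys tx, ty, tz, rx, ry, rz, claw
```

View pics/w1.png

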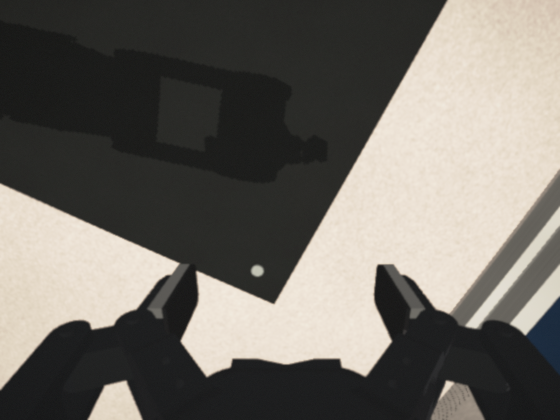

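The moves were refused because every row needs all seven keys. The wrist picture shows only the mat, with the open fingers at (180,300) and (400,300). I'll retype the rows in full.

```bash
python3 -m crank '[{"tx":0.81,"ty":-0.22,"tz":-0.05,"rx":0,"ry":0,"rz":-0.055,"claw":0},{"tx":0.81,"ty":-0.22,"tz":-0.05,"rx":0,"ry":0,"rz":-0.055,"claw":0},{"tx":0.81,"ty":-0.22,"tz":-0.05,"rx":0,"ry":0,"rz":-0.055,"claw":0},{"tx":0.81,"ty":-0.22,"tz":-0.05,"rx":0,"ry":0,"rz":-0.055,"claw":0},{"tx":0.81,"ty":-0.22,"tz":-0.05,"rx":0,"ry":0,"rz":-0.055,"claw":0},{"tx":0.81,"ty":-0.22,"tz":-0.05,"rx":0,"ry":0,"rz":-0.055,"claw":0},{"tx":0.81,"ty":-0.22,"tz":-0.05,"rx":0,"ry":0,"rz":-0.055,"claw":0},{"tx":0.81,"ty":-0.22,"tz":-0.05,"rx":0,"ry":0,"rz":-0.055,"claw":0},{"tx":0.81,"ty":-0.22,"tz":-0.05,"rx":0,"ry":0,"rz":-0.055,"claw":0},{"tx":0.81,"ty":-0.22,"tz":-0.05,"rx":0,"ry":0,"rz":-0.055,"claw":0}]' 40 &&
python3 -m crank '[{"tx":0.81,"ty":-0.22,"tz":-0.05,"rx":0,"ry":0,"rz":-0.055,"claw":0},{"tx":0.81,"ty":-0.22,"tz":-0.05,"rx":0,"ry":0,"rz":-0.055,"claw":0},{"tx":0.81,"ty":-0.22,"tz":-0.05,"rx":0,"ry":0,"rz":-0.055,"claw":0},{"tx":0.81,"ty":-0.22,"tz":-0.05,"rx":0,"ry":0,"rz":-0.055,"claw":0},{"tx":0.81,"ty":-0.22,"tz":-0.05,"rx":0,"ry":0,"rz":-0.055,"claw":0},{"tx":0.81,"ty":-0.22,"tz":-0.05,"rx":0,"ry":0,"rz":-0.055,"claw":0},{"tx":0.81,"ty":-0.22,"tz":-0.05,"rx":0,"ry":0,"rz":-0.055,"claw":0},{"tx":0.81,"ty":-0.22,"tz":-0.05,"rx":0,"ry":0,"rz":-0.055,"claw":0},{"tx":0.81,"ty":-0.22,"tz":-0.05,"rx":0,"ry":0,"rz":-0.055,"claw":0},{"tx":0.81,"ty":-0.22,"tz":-0.05,"rx":0,"ry":0,"rz":-0.055,"claw":0}]'
python3 - <<'E'
from h import *
p,R=pose();print(p,Ro.from_matrix(R).as_euler("xyz"))
rows(p,R,[.49,.19,.24],leanR(),10)
E
```

```text
time: 1.18
tcp_pos: [0.4179, -0.3493, 0.2464]
orientation: [3.141, 0.0, 1.046]
wrist_force: [0.7, -0.3, -0.4]
grip_width: 1.001
grip_force: 0.0
time: 2.02
tcp_pos: [0.4182, -0.1008, 0.2616]
orientation: [3.141, 0.0, 1.622]
wrist_force: [1.1, 0.7, -0.0]
grip_width: 1.001
grip_force: 0.0
[ 0.4181704  -0.10082663  0.261562  ] [3.14089217e+00 2.91227844e-04 1.62159448e+00]
10 x {'tx': 0.958, 'ty': 0.26, 'tz': 0.141, 'rx': -0.053, 'ry': -0.0, 'rz': 0.001} mm 30.068675804309592 deg 3.1967954728961785 mid [0.452, 0.045, 0.245] end [0.4898 0.1902 0.2403]
```

```bash
python3 -m crank '[{"tx":0.96,"ty":0.26,"tz":0.14,"rx":-0.053,"ry":0,"rz":0,"claw":0},{"tx":0.96,"ty":0.26,"tz":0.14,"rx":-0.053,"ry":0,"rz":0,"claw":0},{"tx":0.96,"ty":0.26,"tz":0.14,"rx":-0.053,"ry":0,"rz":0,"claw":0},{"tx":0.96,"ty":0.26,"tz":0.14,"rx":-0.053,"ry":0,"rz":0,"claw":0},{"tx":0.96,"ty":0.26,"tz":0.14,"rx":-0.053,"ry":0,"rz":0,"claw":0},{"tx":0.96,"ty":0.26,"tz":0.14,"rx":-0.053,"ry":0,"rz":0,"claw":0},{"tx":0.96,"ty":0.26,"tz":0.14,"rx":-0.053,"ry":0,"rz":0,"claw":0},{"tx":0.96,"ty":0.26,"tz":0.14,"rx":-0.053,"ry":0,"rz":0,"claw":0},{"tx":0.96,"ty":0.26,"tz":0.14,"rx":-0.053,"ry":0,"rz":0,"claw":0},{"tx":0.96,"ty":0.26,"tz":0.14,"rx":-0.053,"ry":0,"rz":0,"claw":0}]'
python3 - <<'E'
from h import *
p,R=pose();print(p,Ro.from_matrix(R).as_euler("xyz"))
c=robot.camera("wrist");cv2.imwrite("pics/w2.png",c["pixels"][:,:,::-1])
T=np.eye(4);T[:3,:3]=R;T[:3,3]=p;T=T@c["T_tool_cam"]
M=leanR();top=np.array([.5251,.2272,.190]);mz=-M[:,2];my=M[:,0];mx=M[:,1]
print("pred top corners px (+y back,-y back,+y front,-y front)",proj(c,[top+a*.05*my+b*.005*mx for b in(-1,1) for a in(1,-1)],T).round(0).tolist())
E
```

```text
time: 2.85
tcp_pos: [0.487, 0.1833, 0.2402]
orientation: [2.6, 0.001, 1.619]
wrist_force: [0.4, -1.0, -0.5]
grip_width: 1.002
grip_force: 0.0
[0.48702858 0.18325365 0.24015603] [2.59959938e+00 1.26030109e-03 1.61854525e+00]
pred top corners px (+y back,-y back,+y front,-y front) [[291.0, 88.0], [289.0, 235.0], [307.0, 89.0], [303.0, 235.0]]
```

View pics/w2.png

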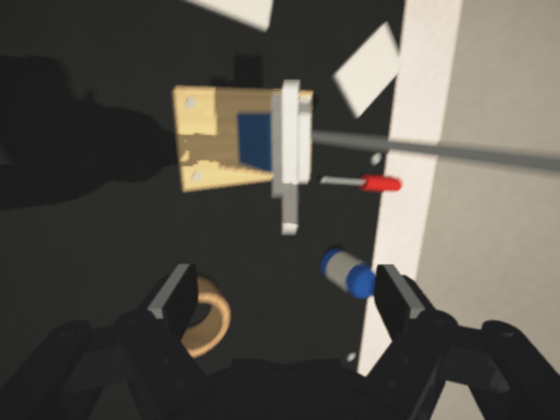

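The wrist view shows the module's top edge as a strip from (291,81) to (289,235), about 283 to 299 across. The prediction was about 7 px further right, so the yaw is right and a few mm of offset remain. I'll refine from the strip's ends.

```bash
python3 - <<'E'
from h import *
p,R=pose();c=robot.camera("wrist");g=cv2.cvtColor(c["pixels"],cv2.COLOR_RGB2GRAY).astype(int)
print("col290",g[74:90,290],g[226:242,289]);print("row215",g[215,274:308],"row100",g[95,274:308])
T=np.eye(4);T[:3,:3]=R;T[:3,3]=p;T=T@c["T_tool_cam"]
M=leanR();my,mx,mz=M[:,0],M[:,1],-M[:,2]
# top edge centre-line ends seen at e1,e2 -> centre and depth from length 0.1 along my
e=[(291,81.),(290,234.5)]
o,v=rays(c,e,T)
s=np.linalg.lstsq(np.c_[v[0],-v[1]],.1*my,rcond=None);a,b=s[0]
print("res",s[1],"top centre",(o+(a*v[0]+b*v[1])/2),"lengths",a,b)
E
```

```text
col290 [45 43 43 44 43 43 44 44 44 45 43 44 44 44 45 46] [223 227 228 227 226 226 225 226 225 226 222 192 128  68  45  44]
row215 [ 45  44  42  43  44  54  86 122 139 143 143 143 144 144 143 144 144 144
 144 141 129  96  61  47  44  44  44  44  42  43  44  42  43  44] row100 [125 128 129 130 137 164 204 225 231 232 232 232 232 232 232 232 232 232
 232 232 228 207 154 110  96  90  87  86  84  83  83  81  80  78]
res [3.27428075e-07] top centre [0.5165431  0.23247227 0.19451604] lengths 0.18451136398240273 0.21402065844712329
```

```bash
python3 - <<'E'
from h import *
p,R=pose();c=robot.camera("wrist");g=cv2.cvtColor(c["pixels"],cv2.COLOR_RGB2GRAY).astype(int)
print(p,Ro.from_matrix(R).as_euler("xyz"))
k=(g[:,284:291].mean(1)); r=np.where(k[60:260]>110)[0]+60; print(r.min(),r.max(),k[r.min()-3:r.min()+3].round(),k[r.max()-2:r.max()+4].round())
T=np.eye(4);T[:3,:3]=R;T[:3,3]=p;T=T@c["T_tool_cam"]
M=leanR();my,mx,mz=M[:,0],M[:,1],-M[:,2]
for x in(0,):
    a1=[np.where(g[r.min()+6,270:310]>150)[0]+270, np.where(g[r.max()-6,270:310]>90)[0]+270];print([(i.min(),i.max()) for i in a1])
    e=[(a1[0].mean(),r.min()-.3),(a1[1].mean(),r.max()+.3)]
    o,v=rays(c,e,T);s=np.linalg.lstsq(np.c_[v[0],-v[1]],.1*my,rcond=None);a,b=s[0]
    print("res",s[1],"top centre",(o+(a*v[0]+b*v[1])/2))
    q=[.5251,.2272,.190];print(proj(c,[q+.05*my,q-.05*my],T),e)
E
```

```text
[0.48647837 0.18364336 0.23956237] [2.60246084 0.00308752 1.62245318]
89 236 [ 44.  52.  95. 167. 222. 232.] [221. 188. 123.  66.  45.  44.]
[(np.int64(277), np.int64(309)), (np.int64(282), np.int64(297))]
res [3.9445166e-07] top centre [0.51949506 0.2271168  0.18895929]
[[300.83269455  89.27419521]
 [297.21639275 235.5200301 ]] [(np.float64(293.0), np.float64(88.7)), (np.float64(289.5), np.float64(236.3))]
```

```bash
python3 - <<'E'
from h import *
M=leanR();p,R=pose();rows(p,R,np.array([.5195,.2272,.1895])-M[:,2]*.05,M,10)
E
```

```text
10 x {'tx': 0.145, 'ty': 0.011, 'tz': 0.036, 'rx': -0.002, 'ry': -0.0, 'rz': 0.001} mm 4.4969970690216945 deg 0.1384930352106742 mid [0.49, 0.204, 0.236] end [0.493  0.2262 0.2321]
```

```bash
python3 -m crank '[{"tx":0.36,"ty":0.03,"tz":0.09,"rx":-0.005,"ry":0,"rz":0.003,"claw":0},{"tx":0.36,"ty":0.03,"tz":0.09,"rx":-0.005,"ry":0,"rz":0.003,"claw":0},{"tx":0.36,"ty":0.03,"tz":0.09,"rx":-0.005,"ry":0,"rz":0.003,"claw":0},{"tx":0.36,"ty":0.03,"tz":0.09,"rx":-0.005,"ry":0,"rz":0.003,"claw":0},{"tx":0,"ty":0,"tz":0,"rx":0,"ry":0,"rz":0,"claw":0},{"tx":0,"ty":0,"tz":0,"rx":0,"ry":0,"rz":0,"claw":0},{"tx":0,"ty":0,"tz":0,"rx":0,"ry":0,"rz":0,"claw":0},{"tx":0,"ty":0,"tz":0,"rx":0,"ry":0,"rz":0,"claw":0},{"tx":0,"ty":0,"tz":0,"rx":0,"ry":0,"rz":0,"claw":0},{"tx":0,"ty":0,"tz":0,"rx":0,"ry":0,"rz":0,"claw":0}]'
python3 - <<'E'
from h import *
p,R=pose();c=robot.camera("wrist");g=cv2.cvtColor(c["pixels"],cv2.COLOR_RGB2GRAY).astype(int)
cv2.imwrite("pics/w3.png",c["pixels"][:,:,::-1])
T=np.eye(4);T[:3,:3]=R;T[:3,3]=p;T=T@c["T_tool_cam"]
M=leanR();q=np.array([.5195,.2272,.1895]);my,mx,mz=M[:,0],M[:,1],-M[:,2]
print(p,Ro.from_matrix(R).as_euler("xyz"));print("pred",proj(c,[q+.05*my,q-.05*my],T).round(1).tolist())
E
```

```text
time: 3.83
tcp_pos: [0.4943, 0.2239, 0.2328]
orientation: [2.581, -0.004, 1.605]
wrist_force: [-0.6, 0.2, 0.5]
grip_width: 0.998
grip_force: 0.0
[0.49431427 0.22388312 0.23281544] [ 2.58119678 -0.00389278  1.60524539]
pred [[281.7, 154.2], [283.1, 292.5]]
```

View pics/w3.png

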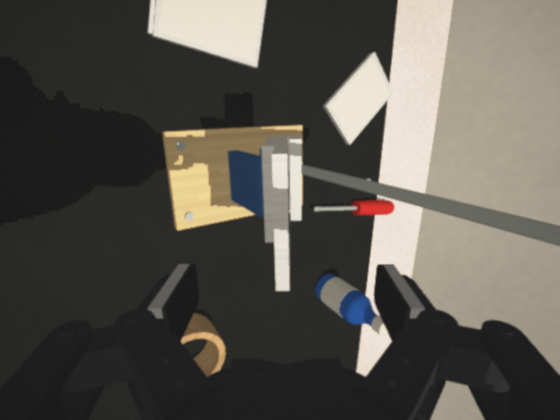

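```bash
python3 - <<'E'
from h import *
M=leanR();p,R=pose();rows(p,R,np.array([.5195,.2272,.1895])+M[:,2]*.051,M,10)
E
```

```text
10 x {'tx': 0.007, 'ty': -0.005, 'tz': 0.337, 'rx': 0.0, 'ry': -0.0, 'rz': -0.0} mm 10.113915305998425 deg 0.03114938073380288 mid [0.52, 0.226, 0.19] end [0.5466 0.2283 0.1463]
```

```bash
python3 -m crank '[{"tx":0.01,"ty":-0.01,"tz":0.42,"rx":0,"ry":0,"rz":0,"claw":0},{"tx":0.01,"ty":-0.01,"tz":0.42,"rx":0,"ry":0,"rz":0,"claw":0},{"tx":0.01,"ty":-0.01,"tz":0.42,"rx":0,"ry":0,"rz":0,"claw":0},{"tx":0.01,"ty":-0.01,"tz":0.42,"rx":0,"ry":0,"rz":0,"claw":0},{"tx":0.01,"ty":0,"tz":0.42,"rx":0,"ry":0,"rz":0,"claw":0},{"tx":0.01,"ty":0,"tz":0.42,"rx":0,"ry":0,"rz":0,"claw":0},{"tx":0,"ty":0,"tz":0.42,"rx":0,"ry":0,"rz":0,"claw":0},{"tx":0,"ty":0,"tz":0.42,"rx":0,"ry":0,"rz":0,"claw":0},{"tx":0,"ty":0,"tz":0,"rx":0,"ry":0,"rz":0,"claw":0},{"tx":0,"ty":0,"tz":0,"rx":0,"ry":0,"rz":0,"claw":0}]'
python3 - <<'E'
from h import *
p,R=pose();M=leanR();d=np.array([.5195,.2272,.1895])+M[:,2]*.051-p;print(p,"err in tool",R.T@d, Ro.from_matrix(R.T@M).as_rotvec())
E
```

```text
time: 4.72
tcp_pos: [0.5466, 0.2282, 0.1461]
orientation: [2.582, -0.003, 1.606]
wrist_force: [-0.4, 1.1, 0.4]
grip_width: 1.003
grip_force: 0.0
[0.5466058  0.2282337  0.14609099] err in tool [-2.91377695e-06 -3.20649374e-07 -1.87262496e-04] [ 0.00066324 -0.00143919 -0.00408395]
```

```bash
python3 -m crank '[{"tx":0,"ty":0,"tz":0,"rx":0,"ry":0,"rz":0,"claw":1},{"tx":0,"ty":0,"tz":0,"rx":0,"ry":0,"rz":0,"claw":1},{"tx":0,"ty":0,"tz":0,"rx":0,"ry":0,"rz":0,"claw":1},{"tx":0,"ty":0,"tz":0,"rx":0,"ry":0,"rz":0,"claw":1},{"tx":0,"ty":0,"tz":0,"rx":0,"ry":0,"rz":0,"claw":1},{"tx":0,"ty":0,"tz":0,"rx":0,"ry":0,"rz":0,"claw":1},{"tx":0,"ty":0,"tz":0,"rx":0,"ry":0,"rz":0,"claw":1},{"tx":0,"ty":0,"tz":0,"rx":0,"ry":0,"rz":0,"claw":1},{"tx":0,"ty":0,"tz":0,"rx":0,"ry":0,"rz":0,"claw":1},{"tx":0,"ty":0,"tz":0,"rx":0,"ry":0,"rz":0,"claw":1}]' 60
```

```text
time: 5.55
tcp_pos: [0.546, 0.2283, 0.1466]
orientation: [2.582, -0.004, 1.606]
wrist_force: [-5.4, -0.6, 5.3]
grip_width: 0.11
grip_force: 59.6
```

```bash
python3 -m crank '[{"tx":0,"ty":0,"tz":-0.2,"rx":0,"ry":0,"rz":0,"claw":1},{"tx":0,"ty":0,"tz":-0.3,"rx":0,"ry":0,"rz":0,"claw":1},{"tx":0,"ty":0,"tz":-0.4,"rx":0,"ry":0,"rz":0,"claw":1},{"tx":0,"ty":0,"tz":-0.4,"rx":0,"ry":0,"rz":0,"claw":1},{"tx":0,"ty":0,"tz":-0.4,"rx":0,"ry":0,"rz":0,"claw":1},{"tx":0,"ty":0,"tz":-0.5,"rx":0,"ry":0,"rz":0,"claw":1},{"tx":0,"ty":0,"tz":-0.5,"rx":0,"ry":0,"rz":0,"claw":1},{"tx":0,"ty":0,"tz":-0.5,"rx":0,"ry":0,"rz":0,"claw":1},{"tx":0,"ty":0,"tz":-0.5,"rx":0,"ry":0,"rz":0,"claw":1},{"tx":0,"ty":0,"tz":-0.4,"rx":0,"ry":0,"rz":0,"claw":1}]'
python3 - <<'E'
from h import *
c=robot.camera("scene");cv2.imwrite("pics/s2.png",cv2.resize(c["pixels"][60:300,220:460],(600,600))[:,:,::-1])
# jig refine prep: path to above the jig
p,R=pose();y=np.radians(3.2)
print(p)
p,R=rows(p,R,[.46,.10,.33],down(np.pi/2+.03),10)
rows(p,R,[.503,-.13,.33],down(y),15)
E
```

```text
time: 6.38
tcp_pos: [0.4802, 0.2253, 0.2505]
orientation: [2.584, -0.003, 1.605]
wrist_force: [-0.2, -0.2, -2.9]
grip_width: 0.112
grip_force: 58.6
[0.47998282 0.22562177 0.25213335]
10 x {'tx': -0.416, 'ty': 0.003, 'tz': -0.276, 'rx': 0.053, 'ry': -0.001, 'rz': 0.0} mm 14.971806814664788 deg 3.2096975105850687 mid [0.465, 0.163, 0.289] end [0.46   0.1001 0.3303]
15 x {'tx': -0.369, 'ty': 0.442, 'tz': 0.003, 'rx': 0.001, 'ry': 0.0, 'rz': 0.099} mm 17.271491310653023 deg 5.910319123149411 mid [0.527, 0.002, 0.33] end [ 0.5023 -0.1299  0.3299]
```

View pics/s2.png

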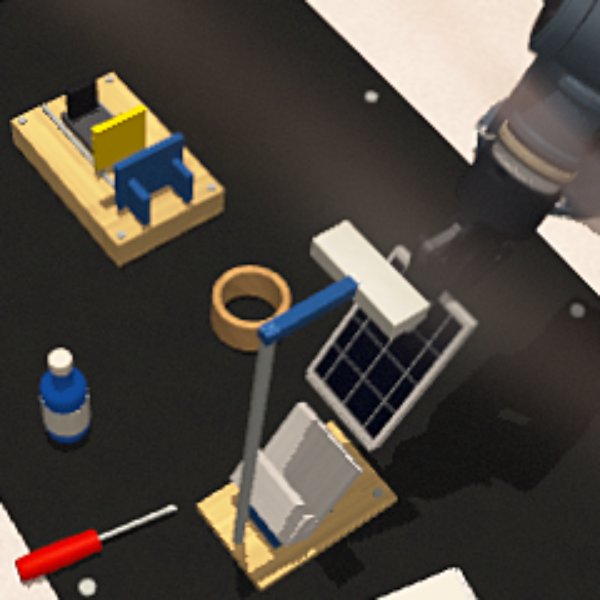

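The scene view shows the module hanging from the gripper at crop (390,370), clear of the rest. The jig is at (120,165), and the tape, bottle and driver are undisturbed. Next I go upright, away from the lamp.

```bash
python3 -m crank '[{"tx":-0.42,"ty":-0.03,"tz":-0.28,"rx":0.053,"ry":0,"rz":0,"claw":1},{"tx":-0.42,"ty":-0.03,"tz":-0.28,"rx":0.053,"ry":0,"rz":0,"claw":1},{"tx":-0.42,"ty":-0.03,"tz":-0.28,"rx":0.053,"ry":0,"rz":0,"claw":1},{"tx":-0.42,"ty":-0.03,"tz":-0.28,"rx":0.053,"ry":0,"rz":0,"claw":1},{"tx":-0.42,"ty":-0.03,"tz":-0.28,"rx":0.053,"ry":0,"rz":0,"claw":1},{"tx":-0.42,"ty":-0.03,"tz":-0.28,"rx":0.053,"ry":0,"rz":0,"claw":1},{"tx":-0.42,"ty":-0.03,"tz":-0.28,"rx":0.053,"ry":0,"rz":0,"claw":1},{"tx":-0.42,"ty":-0.03,"tz":-0.28,"rx":0.053,"ry":0,"rz":0,"claw":1},{"tx":-0.42,"ty":-0.03,"tz":-0.28,"rx":0.053,"ry":0,"rz":0,"claw":1},{"tx":-0.42,"ty":-0.03,"tz":-0.28,"rx":0.053,"ry":0,"rz":0,"claw":1}]'
python3 - <<'E'
from h import *
p,R=pose();y=np.radians(3.2)
rows(p,R,[.503,-.16,.33],down(y),20)
E
```

```text
time: 7.27
tcp_pos: [0.452, 0.0974, 0.3261]
orientation: [3.139, -0.003, 1.605]
wrist_force: [0.4, 0.2, -3.1]
grip_width: 0.11
grip_force: 59.0
20 x {'tx': -0.302, 'ty': 0.378, 'tz': -0.007, 'rx': -0.0, 'ry': -0.0, 'rz': 0.074} mm 14.525843086147988 deg 4.438544752623035 mid [0.53, -0.021, 0.328] end [ 0.5028 -0.1599  0.3296]
```

```bash
python3 -m crank '[{"tx":-0.3,"ty":0.38,"tz":0,"rx":0,"ry":0,"rz":0.074,"claw":1},{"tx":-0.3,"ty":0.38,"tz":0,"rx":0,"ry":0,"rz":0.074,"claw":1},{"tx":-0.3,"ty":0.38,"tz":0,"rx":0,"ry":0,"rz":0.074,"claw":1},{"tx":-0.3,"ty":0.38,"tz":0,"rx":0,"ry":0,"rz":0.074,"claw":1},{"tx":-0.3,"ty":0.38,"tz":0,"rx":0,"ry":0,"rz":0.074,"claw":1},{"tx":-0.3,"ty":0.38,"tz":0,"rx":0,"ry":0,"rz":0.074,"claw":1},{"tx":-0.3,"ty":0.38,"tz":0,"rx":0,"ry":0,"rz":0.074,"claw":1},{"tx":-0.3,"ty":0.38,"tz":0,"rx":0,"ry":0,"rz":0.074,"claw":1},{"tx":-0.3,"ty":0.38,"tz":0,"rx":0,"ry":0,"rz":0.074,"claw":1},{"tx":-0.3,"ty":0.38,"tz":0,"rx":0,"ry":0,"rz":0.074,"claw":1}]' && python3 -m crank '[{"tx":-0.3,"ty":0.38,"tz":0,"rx":0,"ry":0,"rz":0.074,"claw":1},{"tx":-0.3,"ty":0.38,"tz":0,"rx":0,"ry":0,"rz":0.074,"claw":1},{"tx":-0.3,"ty":0.38,"tz":0,"rx":0,"ry":0,"rz":0.074,"claw":1},{"tx":-0.3,"ty":0.38,"tz":0,"rx":0,"ry":0,"rz":0.074,"claw":1},{"tx":-0.3,"ty":0.38,"tz":0,"rx":0,"ry":0,"rz":0.074,"claw":1},{"tx":-0.3,"ty":0.38,"tz":0,"rx":0,"ry":0,"rz":0.074,"claw":1},{"tx":-0.3,"ty":0.38,"tz":0,"rx":0,"ry":0,"rz":0.074,"claw":1},{"tx":-0.3,"ty":0.38,"tz":0,"rx":0,"ry":0,"rz":0.074,"claw":1},{"tx":-0.3,"ty":0.38,"tz":0,"rx":0,"ry":0,"rz":0.074,"claw":1},{"tx":-0.3,"ty":0.38,"tz":0,"rx":0,"ry":0,"rz":0.074,"claw":1}]' && python3 -m crank '[{"tx":0,"ty":0,"tz":0,"rx":0,"ry":0,"rz":0,"claw":1},{"tx":0,"ty":0,"tz":0,"rx":0,"ry":0,"rz":0,"claw":1},{"tx":0,"ty":0,"tz":0,"rx":0,"ry":0,"rz":0,"claw":1},{"tx":0,"ty":0,"tz":0,"rx":0,"ry":0,"rz":0,"claw":1},{"tx":0,"ty":0,"tz":0,"rx":0,"ry":0,"rz":0,"claw":1},{"tx":0,"ty":0,"tz":0,"rx":0,"ry":0,"rz":0,"claw":1},{"tx":0,"ty":0,"tz":0,"rx":0,"ry":0,"rz":0,"claw":1},{"tx":0,"ty":0,"tz":0,"rx":0,"ry":0,"rz":0,"claw":1},{"tx":0,"ty":0,"tz":0,"rx":0,"ry":0,"rz":0,"claw":1},{"tx":0,"ty":0,"tz":0,"rx":0,"ry":0,"rz":0,"claw":1}]'
python3 - <<'E'
from h import *
p,R=pose();print(p,Ro.from_matrix(R).as_euler("xyz"));c=robot.camera("wrist");cv2.imwrite("pics/w4.png",c["pixels"][:,:,::-1])
T=np.eye(4);T[:3,:3]=R;T[:3,3]=p;T=T@c["T_tool_cam"]
for dy in(-.253,-.256):
  J=np.array([.5032,dy,0]);Q=Ro.from_euler("z",np.radians(3.2)).as_matrix()
  print("jig top corners",proj(c,[J+Q@[a*.075,b*.12,.04] for a,b in((1,1),(1,-1),(-1,1),(-1,-1))],T).round(0).tolist())
E
```

```text
time: 8.1
tcp_pos: [0.5313, -0.0205, 0.325]
orientation: [3.141, -0.006, 0.827]
wrist_force: [0.2, -0.4, -4.0]
grip_width: 0.11
grip_force: 59.1
time: 8.93
tcp_pos: [0.5045, -0.1599, 0.3243]
orientation: [-3.138, -0.004, 0.052]
wrist_force: [0.5, 0.0, -2.4]
grip_width: 0.108
grip_force: 59.1
time: 9.77
tcp_pos: [0.5046, -0.1585, 0.3259]
orientation: [-3.138, -0.006, 0.056]
wrist_force: [-0.1, -0.3, -2.7]
grip_width: 0.111
grip_force: 59.2
[ 0.50464347 -0.15849889  0.32586655] [-3.13803618 -0.00610545  0.05639809]
jig top corners [[268.0, 121.0], [444.0, 121.0], [270.0, 225.0], [429.0, 225.0]]
jig top corners [[270.0, 121.0], [446.0, 122.0], [272.0, 225.0], [431.0, 225.0]]
```

View pics/w4.png

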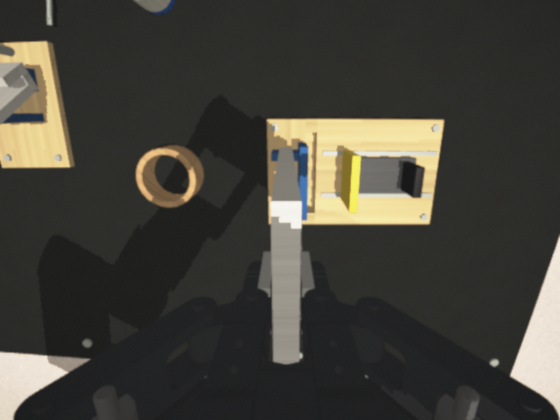

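The wrist view shows the jig top corners at (268,121), (443,120), (431,224) and (270,224), which match the predicted jig pose. The fence is at column 299–308, the slot just right of it, the pad at column 350 and the fin at (413,180). The module hangs at (287,290). I'll measure the slot line, fence face, pad and fin numerically.

```bash
python3 - <<'E'
from h import *
p,R=pose();c=robot.camera("wrist");im=c["pixels"];hsv=cv2.cvtColor(im,cv2.COLOR_RGB2HSV)
T=np.eye(4);T[:3,:3]=R;T[:3,3]=p;T=T@c["T_tool_cam"]
Q=Ro.from_euler("z",np.radians(3.2)).as_matrix();J=np.array([.5032,-.253,0])
jf=lambda px,z:((onz(c,px,z,T)-J)@Q*1000).round(1)
g=cv2.cvtColor(im,cv2.COLOR_RGB2GRAY)
for r in(128,134,137,140,205,212,215):print(r,g[r,296:326].tolist())
for n,lo,hi,z in(("blue",(100,120,50),(125,255,255),.11),("yellow",(24,120,120),(34,255,255),.11)):
    k=cv2.inRange(hsv,lo,hi);k[:,:260]=0;k[:110]=0;k[230:]=0
    for r in(160,180,200):
        x=np.where(k[r])[0];x=x[x>290];print(n,r,x.min(),x.max(),jf([(x.min()-.5,r),(x.max()+.5,r)],z).tolist())
k=(g<40).astype(np.uint8);k[:,:390]=0;k[:,430:]=0;k[:150]=0;k[205:]=0
b=cv2.boundingRect(cv2.findNonZero(k));print("fin",b,jf([(b[0],b[1]+b[3]/2),(b[0]+b[2],b[1]+b[3]/2),(b[0]+b[2]/2,b[1]),(b[0]+b[2]/2,b[1]+b[3])],.098).tolist())
for r in(170,180,190):print(g[r,398:430].tolist())
print("jf scale at 40", jf([(310,140),(320,140),(310,210),(320,210)],.04).tolist())
# module bottom strip in picture
for r in(206,212,220):print("mod",r,g[r,262:312].tolist())
E
```

```text
128 [221, 219, 219, 218, 217, 217, 218, 220, 220, 219, 218, 217, 218, 218, 217, 218, 218, 217, 218, 218, 219, 222, 223, 223, 223, 223, 223, 223, 223, 224]
134 [221, 220, 219, 217, 217, 218, 219, 219, 221, 223, 225, 226, 225, 225, 225, 220, 190, 154, 137, 123, 152, 207, 221, 223, 223, 223, 223, 223, 223, 223]
137 [215, 214, 213, 213, 215, 217, 219, 220, 222, 226, 228, 228, 228, 228, 228, 228, 222, 186, 143, 124, 159, 214, 226, 228, 228, 228, 228, 228, 228, 228]
140 [136, 133, 132, 140, 165, 179, 188, 206, 216, 221, 223, 223, 223, 224, 224, 223, 215, 177, 137, 121, 157, 211, 224, 225, 226, 226, 226, 226, 226, 226]
205 [244, 245, 245, 244, 242, 214, 147, 114, 110, 110, 124, 156, 179, 192, 200, 176, 144, 122, 148, 211, 228, 230, 230, 230, 230, 230, 230, 230, 230, 230]
212 [242, 242, 242, 242, 238, 203, 141, 112, 108, 108, 117, 134, 141, 141, 141, 141, 142, 145, 165, 201, 215, 217, 217, 217, 217, 217, 217, 217, 217, 218]
215 [243, 243, 243, 243, 238, 195, 130, 109, 109, 110, 138, 187, 207, 209, 210, 209, 209, 210, 213, 218, 220, 220, 220, 220, 220, 220, 220, 220, 220, 220]
blue 160 299 30
[... 1022 characters left out ...]
244, 244, 244, 244, 244, 244, 244, 244, 244, 244, 244, 244, 244, 244, 244, 244, 244, 244, 244, 244, 244, 244, 244, 244, 244, 244, 244, 241, 212, 146, 114, 109, 110, 115, 129, 138, 147, 161, 151]
mod 212 [47, 48, 46, 46, 47, 71, 132, 192, 219, 235, 240, 241, 241, 242, 241, 241, 242, 241, 242, 242, 242, 242, 242, 242, 242, 242, 242, 242, 242, 242, 242, 242, 242, 242, 242, 242, 242, 242, 238, 203, 141, 112, 108, 108, 117, 134, 141, 141, 141, 141]
mod 220 [47, 46, 47, 47, 47, 61, 118, 181, 191, 172, 158, 155, 156, 155, 156, 156, 185, 232, 243, 244, 244, 244, 244, 244, 244, 244, 244, 244, 244, 244, 244, 244, 244, 244, 244, 244, 244, 244, 241, 214, 183, 182, 180, 180, 187, 206, 215, 216, 216, 216]
```

```bash
python3 - <<'E'
from h import *
p,R=pose();c=robot.camera("wrist");im=c["pixels"];g=cv2.cvtColor(im,cv2.COLOR_RGB2GRAY)
T=np.array(c["T_tool_cam"])
for z in(-.03,0,.03,.06,.085,.1,.109):
    q=proj(c,[[.05,-.005,z],[.05,.005,z],[.05,-.003,z],[.05,.003,z]],T);print(z,q.round(1).tolist())
for r in(148,152,156,160,165,170,180,190):print(r,g[r,266:312].tolist())
E
```

```text
-0.03 [[273.8, 186.4], [300.0, 186.4], [279.0, 186.4], [294.7, 186.4]]
0 [[276.2, 171.9], [297.2, 171.8], [280.4, 171.8], [293.0, 171.8]]
0.03 [[277.9, 162.1], [295.4, 162.1], [281.4, 162.1], [291.9, 162.1]]
0.06 [[279.0, 155.1], [294.1, 155.1], [282.1, 155.1], [291.1, 155.1]]
0.085 [[279.8, 150.6], [293.3, 150.6], [282.5, 150.6], [290.6, 150.6]]
0.1 [[280.2, 148.3], [292.9, 148.3], [282.7, 148.3], [290.3, 148.3]]
0.109 [[280.4, 147.1], [292.6, 147.1], [282.8, 147.1], [290.2, 147.1]]
148 [55, 93, 120, 128, 130, 129, 127, 124, 123, 122, 123, 123, 123, 124, 124, 123, 122, 122, 122, 122, 122, 122, 121, 121, 122, 125, 129, 131, 131, 130, 124, 109, 82, 76, 99, 111, 112, 113, 113, 113, 115, 142, 195, 220, 224, 218]
152 [54, 91, 118, 126, 119, 93, 67, 55, 53, 53, 54, 60, 84, 109, 120, 122, 122, 121, 122, 122, 122, 122, 122, 123, 122, 119, 104, 78, 59, 53, 53, 53, 56, 73, 100, 109, 109, 110, 110, 110, 111, 136, 188, 215, 219, 211]
156 [46, 81, 113, 124, 115, 90, 69, 64, 63, 62, 66, 80, 108, 119, 122, 122, 122, 122, 121, 122, 122, 122, 122, 122, 122, 122, 117, 99, 76, 64, 62, 62, 59, 61, 64, 
[... 474 characters left out ...]
9, 221, 215]
170 [40, 71, 110, 126, 130, 130, 129, 141, 165, 161, 139, 126, 124, 124, 124, 124, 124, 124, 124, 124, 125, 124, 125, 125, 124, 124, 124, 124, 125, 127, 126, 106, 74, 60, 60, 62, 62, 63, 63, 63, 68, 116, 185, 208, 204, 171]
180 [36, 65, 108, 125, 129, 129, 128, 127, 126, 126, 126, 126, 125, 125, 126, 125, 126, 125, 126, 125, 125, 126, 126, 126, 126, 125, 126, 126, 126, 126, 120, 100, 80, 87, 104, 111, 112, 110, 111, 112, 119, 154, 199, 214, 213, 196]
190 [44, 65, 106, 124, 129, 129, 127, 126, 127, 126, 126, 125, 126, 125, 126, 126, 125, 126, 125, 125, 125, 125, 126, 126, 126, 126, 125, 126, 127, 125, 125, 126, 125, 119, 113, 111, 110, 110, 110, 111, 128, 173, 215, 223, 219, 186]
```

```bash
python3 - <<'E'
from h import *
p,R=pose();rows(p,R,[.5,-.191,.235],down(.056),10)
E
```

```text
10 x {'tx': -0.022, 'ty': 0.108, 'tz': 0.302, 'rx': -0.0, 'ry': -0.001, 'rz': 0.0} mm 9.65475994121289 deg 0.04036666548914861 mid [0.502, -0.175, 0.28] end [ 0.4999 -0.191   0.2351]
```

```bash
python3 -m crank '[{"tx":-0.03,"ty":0.14,"tz":0.38,"rx":0,"ry":-0.001,"rz":0,"claw":1},{"tx":-0.03,"ty":0.14,"tz":0.38,"rx":0,"ry":-0.001,"rz":0,"claw":1},{"tx":-0.03,"ty":0.14,"tz":0.38,"rx":0,"ry":-0.001,"rz":0,"claw":1},{"tx":-0.03,"ty":0.13,"tz":0.38,"rx":0,"ry":-0.001,"rz":0,"claw":1},{"tx":-0.03,"ty":0.13,"tz":0.38,"rx":0,"ry":-0.001,"rz":0,"claw":1},{"tx":-0.03,"ty":0.13,"tz":0.38,"rx":0,"ry":-0.001,"rz":0,"claw":1},{"tx":-0.02,"ty":0.13,"tz":0.37,"rx":0,"ry":0,"rz":0,"claw":1},{"tx":-0.02,"ty":0.13,"tz":0.37,"rx":0,"ry":0,"rz":0,"claw":1},{"tx":0,"ty":0,"tz":0,"rx":0,"ry":0,"rz":0,"claw":1},{"tx":0,"ty":0,"tz":0,"rx":0,"ry":0,"rz":0,"claw":1}]'
python3 - <<'E'
from h import *
p,R=pose();c=robot.camera("wrist");im=c["pixels"];print(p,Ro.from_matrix(R).as_euler("xyz"))
cv2.imwrite("pics/w5.png",cv2.resize(im[40:280,180:460],(700,600),interpolation=cv2.INTER_CUBIC)[:,:,::-1])
T=np.eye(4);T[:3,:3]=R;T[:3,3]=p;T=T@c["T_tool_cam"]
Q=Ro.from_euler("z",np.radians(3.2)).as_matrix();J=np.array([.5032,-.253,0])
q=lambda P:((proj(c,[J+Q@np.array(v)/1000 for v in P],T)-[180,40])*2.5).round(0).tolist()
print("crop px: fence top front edge ends",q([(45,71,110),(-45,71,110)]),"slot corners",q([(58,71,40),(58,55,40)]),"fin top",q([(20,-55.5,98),(20,-67.5,98),(-20,-55.5,98),(-20,-67.5,98)]),"pad front",q([(35,26,110),(-35,26,110)]),"jig top corners",q([(75,120,40),(75,-120,40)]))
E
```

```text
time: 10.75
tcp_pos: [0.4998, -0.1906, 0.2347]
orientation: [-3.137, 0.001, 0.056]
wrist_force: [-0.2, 0.2, -3.1]
grip_width: 0.107
grip_force: 59.2
[ 0.49980193 -0.19063615  0.23468735] [-3.13692011e+00  1.36751369e-03  5.56617828e-02]
crop px: fence top front edge ends [[243.0, 277.0], [245.0, 514.0]] slot corners [[248.0, 227.0], [285.0, 227.0]] fin top [[583.0, 342.0], [615.0, 342.0], [571.0, 443.0], [601.0, 443.0]] pad front [[371.0, 306.0], [364.0, 490.0]] jig top corners [[133.0, 186.0], [695.0, 188.0]]
```

View pics/w5.png

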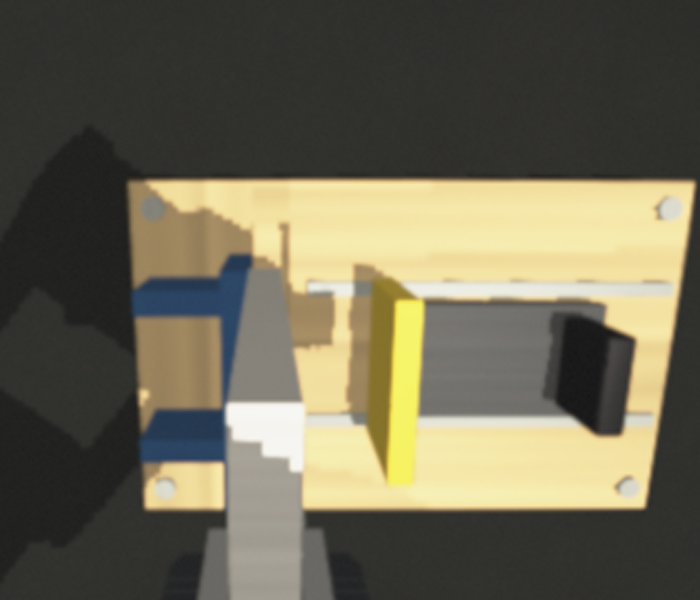

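The crop shows the slot mouth at columns 250–289 (row 227), the fence end at 222–252, and the module's lower end at 247–282 (row 268). The slot is about 1.2 mm further towards -y than the module. I'll shift that much and descend to just above the mouth.

```bash
python3 -m crank '[{"tx":0.03,"ty":0.02,"tz":0.25,"rx":0,"ry":0,"rz":0,"claw":1},{"tx":0,"ty":0.02,"tz":0.3,"rx":0,"ry":0,"rz":0,"claw":1},{"tx":0,"ty":0,"tz":0.3,"rx":0,"ry":0,"rz":0,"claw":1},{"tx":0,"ty":0,"tz":0.3,"rx":0,"ry":0,"rz":0,"claw":1},{"tx":0,"ty":0,"tz":0.3,"rx":0,"ry":0,"rz":0,"claw":1},{"tx":0,"ty":0,"tz":0.3,"rx":0,"ry":0,"rz":0,"claw":1},{"tx":0,"ty":0,"tz":0.3,"rx":0,"ry":0,"rz":0,"claw":1},{"tx":0,"ty":0,"tz":0.3,"rx":0,"ry":0,"rz":0,"claw":1},{"tx":0,"ty":0,"tz":0.2,"rx":0,"ry":0,"rz":0,"claw":1},{"tx":0,"ty":0,"tz":0.1,"rx":0,"ry":0,"rz":0,"claw":1}]' && python3 -m crank '[{"tx":0,"ty":0,"tz":0.06,"rx":0,"ry":0,"rz":0,"claw":1},{"tx":0,"ty":0,"tz":0.06,"rx":0,"ry":0,"rz":0,"claw":1},{"tx":0,"ty":0,"tz":0.06,"rx":0,"ry":0,"rz":0,"claw":1},{"tx":0,"ty":0,"tz":0.06,"rx":0,"ry":0,"rz":0,"claw":1},{"tx":0,"ty":0,"tz":0.06,"rx":0,"ry":0,"rz":0,"claw":1},{"tx":0,"ty":0,"tz":0.06,"rx":0,"ry":0,"rz":0,"claw":1},{"tx":0,"ty":0,"tz":0.06,"rx":0,"ry":0,"rz":0,"claw":1},{"tx":0,"ty":0,"tz":0,"rx":0,"ry":0,"rz":0,"claw":1},{"tx":0,"ty":0,"tz":0,"rx":0,"ry":0,"rz":0,"claw":1},{"tx":0,"ty":0,"tz":0,"rx":0,"ry":0,"rz":0,"claw":1}]'
```

```text
time: 11.63
tcp_pos: [0.5005, -0.1912, 0.1543]
orientation: [-3.137, 0.002, 0.056]
wrist_force: [-1.1, -0.3, -3.2]
grip_width: 0.114
grip_force: 59.2
time: 12.47
tcp_pos: [0.501, -0.1915, 0.143]
orientation: [-3.138, 0.0, 0.056]
wrist_force: [-0.9, -0.9, -3.4]
grip_width: 0.109
grip_force: 59.2
```

```bash
python3 -m crank '[{"tx":0,"ty":0,"tz":0.06,"rx":0,"ry":0,"rz":0,"claw":1},{"tx":0,"ty":0,"tz":0.06,"rx":0,"ry":0,"rz":0,"claw":1},{"tx":0,"ty":0,"tz":0.06,"rx":0,"ry":0,"rz":0,"claw":1},{"tx":0,"ty":0,"tz":0.06,"rx":0,"ry":0,"rz":0,"claw":1},{"tx":0,"ty":0,"tz":0.06,"rx":0,"ry":0,"rz":0,"claw":1},{"tx":0,"ty":0,"tz":0.06,"rx":0,"ry":0,"rz":0,"claw":1},{"tx":0,"ty":0,"tz":0.06,"rx":0,"ry":0,"rz":0,"claw":1},{"tx":0,"ty":0,"tz":0.06,"rx":0,"ry":0,"rz":0,"claw":1},{"tx":0,"ty":0,"tz":0,"rx":0,"ry":0,"rz":0,"claw":1},{"tx":0,"ty":0,"tz":0,"rx":0,"ry":0,"rz":0,"claw":1}]'
```

```text
time: 13.3
tcp_pos: [0.5009, -0.1914, 0.1284]
orientation: [-3.138, 0.001, 0.056]
wrist_force: [0.2, 0.2, -4.0]
grip_width: 0.11
grip_force: 59.2
```

```bash
python3 -m crank '[{"tx":0,"ty":0,"tz":0.03,"rx":0,"ry":0,"rz":0,"claw":1},{"tx":0,"ty":0,"tz":0.03,"rx":0,"ry":0,"rz":0,"claw":1},{"tx":0,"ty":0,"tz":0.03,"rx":0,"ry":0,"rz":0,"claw":1},{"tx":0,"ty":0,"tz":0.03,"rx":0,"ry":0,"rz":0,"claw":1},{"tx":0,"ty":0,"tz":0.03,"rx":0,"ry":0,"rz":0,"claw":1},{"tx":0,"ty":0,"tz":0.03,"rx":0,"ry":0,"rz":0,"claw":1},{"tx":0,"ty":0,"tz":0.03,"rx":0,"ry":0,"rz":0,"claw":1},{"tx":0,"ty":0,"tz":0.03,"rx":0,"ry":0,"rz":0,"claw":1},{"tx":0,"ty":0,"tz":0,"rx":0,"ry":0,"rz":0,"claw":1},{"tx":0,"ty":0,"tz":0,"rx":0,"ry":0,"rz":0,"claw":1}]'
```

```text
time: 14.13
tcp_pos: [0.5017, -0.1916, 0.1231]
orientation: [-3.139, -0.001, 0.056]
wrist_force: [0.0, 1.1, 9.1]
grip_width: 0.11
grip_force: 61.0
```

```bash
python3 -m crank '[{"tx":0,"ty":0,"tz":0.02,"rx":0,"ry":0,"rz":0,"claw":1},{"tx":0,"ty":0,"tz":0.02,"rx":0,"ry":0,"rz":0,"claw":1},{"tx":0,"ty":0,"tz":0.02,"rx":0,"ry":0,"rz":0,"claw":1},{"tx":0,"ty":0,"tz":0.02,"rx":0,"ry":0,"rz":0,"claw":1},{"tx":0,"ty":0,"tz":0,"rx":0,"ry":0,"rz":0,"claw":1},{"tx":0,"ty":0,"tz":0,"rx":0,"ry":0,"rz":0,"claw":1},{"tx":0,"ty":0,"tz":0,"rx":0,"ry":0,"rz":0,"claw":1},{"tx":0,"ty":0,"tz":0,"rx":0,"ry":0,"rz":0,"claw":1},{"tx":0,"ty":0,"tz":0,"rx":0,"ry":0,"rz":0,"claw":1},{"tx":0,"ty":0,"tz":0,"rx":0,"ry":0,"rz":0,"claw":1}]'
```

```text
time: 14.97
tcp_pos: [0.5018, -0.1916, 0.123]
orientation: [-3.14, -0.002, 0.057]
wrist_force: [-3.1, 3.1, 24.5]
grip_width: 0.113
grip_force: 63.4
```

```bash
python3 -m crank '[{"tx":0,"ty":0,"tz":-0.02,"rx":0,"ry":0,"rz":0,"claw":1},{"tx":0,"ty":0,"tz":-0.02,"rx":0,"ry":0,"rz":0,"claw":1},{"tx":0,"ty":-0.02,"tz":0,"rx":0,"ry":0,"rz":0,"claw":1},{"tx":0,"ty":-0.02,"tz":0,"rx":0,"ry":0,"rz":0,"claw":1},{"tx":0,"ty":-0.02,"tz":0,"rx":0,"ry":0,"rz":0,"claw":1},{"tx":0,"ty":-0.02,"tz":0,"rx":0,"ry":0,"rz":0,"claw":1},{"tx":0,"ty":0,"tz":0,"rx":0,"ry":0,"rz":0,"claw":1},{"tx":0,"ty":0,"tz":0,"rx":0,"ry":0,"rz":0,"claw":1},{"tx":0,"ty":0,"tz":0,"rx":0,"ry":0,"rz":0,"claw":1},{"tx":0,"ty":0,"tz":0,"rx":0,"ry":0,"rz":0,"claw":1}]'
```

```text
time: 15.8
tcp_pos: [0.5018, -0.1907, 0.1231]
orientation: [3.141, -0.002, 0.057]
wrist_force: [-3.4, -0.1, 14.8]
grip_width: 0.106
grip_force: 62.0
```

```bash
python3 -m crank '[{"tx":0,"ty":-0.03,"tz":-0.02,"rx":0,"ry":0,"rz":0,"claw":1},{"tx":0,"ty":-0.03,"tz":-0.01,"rx":0,"ry":0,"rz":0,"claw":1},{"tx":0,"ty":0,"tz":0,"rx":0,"ry":0,"rz":0,"claw":1},{"tx":0,"ty":0,"tz":0,"rx":0,"ry":0,"rz":0,"claw":1},{"tx":0,"ty":0,"tz":0,"rx":0,"ry":0,"rz":0,"claw":1},{"tx":0,"ty":0,"tz":0,"rx":0,"ry":0,"rz":0,"claw":1},{"tx":0,"ty":0,"tz":0,"rx":0,"ry":0,"rz":0,"claw":1},{"tx":0,"ty":0,"tz":0,"rx":0,"ry":0,"rz":0,"claw":1},{"tx":0,"ty":0,"tz":0,"rx":0,"ry":0,"rz":0,"claw":1},{"tx":0,"ty":0,"tz":0,"rx":0,"ry":0,"rz":0,"claw":1}]' 30 && python3 -m crank '[{"tx":0,"ty":0,"tz":0,"rx":0,"ry":0,"rz":0,"claw":0.7},{"tx":0,"ty":0,"tz":0,"rx":0,"ry":0,"rz":0,"claw":0.6},{"tx":0,"ty":0,"tz":0,"rx":0,"ry":0,"rz":0,"claw":0.5},{"tx":0,"ty":0,"tz":0,"rx":0,"ry":0,"rz":0,"claw":0.4},{"tx":0,"ty":0,"tz":0,"rx":0,"ry":0,"rz":0,"claw":0.3},{"tx":0,"ty":0,"tz":0,"rx":0,"ry":0,"rz":0,"claw":0.2},{"tx":0,"ty":0,"tz":0,"rx":0,"ry":0,"rz":0,"claw":0},{"tx":0,"ty":0,"tz":0,"rx":0,"ry":0,"rz":0,"claw":0},{"tx":0,"ty":0,"tz":0,"rx":0,"ry":0,"rz":0,"claw":0},{"tx":0,"ty":0,"tz":0,"rx":0,"ry":0,"rz":0,"claw":0}]'
python3 - <<'E'
from h import *
p,R=pose();c=robot.camera("wrist");g=cv2.cvtColor(c["pixels"],cv2.COLOR_RGB2GRAY)
cv2.imwrite("pics/w6.png",c["pixels"][:,:,::-1])
for r in(180,200,220,250,280,320):print(r,g[r,250:330:3].tolist())
E
```

```text
time: 16.63
tcp_pos: [0.502, -0.1894, 0.123]
orientation: [3.14, -0.003, 0.058]
wrist_force: [-3.5, -1.8, 7.4]
grip_width: 0.108
grip_force: 61.0
time: 17.47
tcp_pos: [0.5007, -0.1872, 0.121]
orientation: [-3.138, 0.0, 0.056]
wrist_force: [0.4, -0.6, -1.1]
grip_width: 1.0
grip_force: 0.0
180 [52, 52, 54, 55, 66, 66, 65, 66, 66, 65, 108, 129, 129, 128, 129, 128, 129, 129, 131, 140, 139, 139, 225, 233, 232, 232, 232]
200 [92, 92, 96, 98, 67, 65, 66, 64, 66, 115, 244, 245, 245, 245, 245, 245, 245, 245, 245, 245, 205, 141, 141, 141, 141, 141, 141]
220 [127, 125, 131, 141, 81, 65, 66, 65, 65, 93, 161, 192, 245, 245, 245, 245, 245, 245, 245, 245, 176, 135, 136, 196, 200, 163, 135]
250 [53, 53, 52, 53, 59, 64, 64, 64, 64, 81, 154, 156, 156, 155, 156, 155, 156, 155, 155, 158, 221, 189, 196, 197, 197, 196, 196]
280 [62, 62, 63, 62, 62, 63, 63, 65, 63, 69, 154, 156, 157, 156, 156, 157, 156, 156, 156, 167, 218, 217, 217, 217, 218, 218, 218]
320 [47, 48, 48, 48, 48, 62, 72, 70, 63, 64, 142, 151, 152, 151, 152, 152, 152, 151, 152, 127, 48, 47, 47, 47, 47, 47, 47]
```

The module stands on its own, with edges at columns 277–309 through all rows, so it is upright. From the last crop, the fin's top face is at (600–633, 330–435), which puts the fin at about jig y -68 mm. Next I retreat upward and go over to the fin.

```bash
python3 -m crank '[{"tx":0,"ty":0,"tz":-0.3,"rx":0,"ry":0,"rz":0,"claw":0},{"tx":0,"ty":0,"tz":-0.4,"rx":0,"ry":0,"rz":0,"claw":0},{"tx":0,"ty":0,"tz":-0.5,"rx":0,"ry":0,"rz":0,"claw":0},{"tx":0,"ty":0,"tz":-0.5,"rx":0,"ry":0,"rz":0,"claw":0},{"tx":0,"ty":0,"tz":-0.5,"rx":0,"ry":0,"rz":0,"claw":0},{"tx":0,"ty":0,"tz":-0.5,"rx":0,"ry":0,"rz":0,"claw":0},{"tx":0,"ty":0,"tz":-0.5,"rx":0,"ry":0,"rz":0,"claw":0},{"tx":0,"ty":0,"tz":-0.5,"rx":0,"ry":0,"rz":0,"claw":0},{"tx":0,"ty":0,"tz":-0.5,"rx":0,"ry":0,"rz":0,"claw":0},{"tx":0,"ty":0,"tz":0,"rx":0,"ry":0,"rz":0,"claw":0}]' && python3 -m crank '[{"tx":0,"ty":0.5,"tz":0,"rx":0,"ry":0,"rz":0,"claw":0},{"tx":0,"ty":0.5,"tz":0,"rx":0,"ry":0,"rz":0,"claw":0},{"tx":0,"ty":0.5,"tz":0,"rx":0,"ry":0,"rz":0,"claw":0},{"tx":0,"ty":0.5,"tz":0,"rx":0,"ry":0,"rz":0,"claw":0},{"tx":0,"ty":0.5,"tz":0,"rx":0,"ry":0,"rz":0,"claw":0},{"tx":0,"ty":0.5,"tz":0,"rx":0,"ry":0,"rz":0,"claw":0},{"tx":0,"ty":0.5,"tz":0,"rx":0,"ry":0,"rz":0,"claw":0},{"tx":0,"ty":0.5,"tz":0,"rx":0,"ry":0,"rz":0,"claw":0},{"tx":0,"ty":0.5,"tz":0,"rx":0,"ry":0,"rz":0,"claw":0},{"tx":0,"ty":0,"tz":0,"rx":0,"ry":0,"rz":0,"claw":0}]'
python3 - <<'E'
from h import *
p,R=pose();c=robot.camera("wrist");im=c["pixels"];print(p,Ro.from_matrix(R).as_euler("xyz"))
s=robot.camera("scene")["pixels"][70:190,210:330]
cv2.imwrite("pics/w7.png",np.hstack([cv2.resize(im[20:300,80:480],(500,350)),cv2.resize(s,(300,350)[::1])])[:,:,::-1])
T=np.eye(4);T[:3,:3]=R;T[:3,3]=p;T=T@c["T_tool_cam"]
Q=Ro.from_euler("z",np.radians(3.2)).as_matrix();J=np.array([.5032,-.253,0])
q=lambda P:((proj(c,[J+Q@np.array(v)/1000 for v in P],T)-[80,20])*1.25).round(0).tolist()
print("fin top",q([(22,-62.5,98),(22,-74.5,98),(-18,-62.5,98),(-18,-74.5,98)]),"pad front top",q([(35,19,110),(-35,19,110)]))
rows(p,R,[.509,-.3214,.066],down(.056),10)
E
```

```text
time: 18.35
tcp_pos: [0.5024, -0.1887, 0.2506]
orientation: [3.141, -0.006, 0.056]
wrist_force: [0.6, -0.2, 0.7]
grip_width: 1.001
grip_force: 0.0
time: 19.18
tcp_pos: [0.5087, -0.3263, 0.2465]
orientation: [-3.14, -0.001, 0.054]
wrist_force: [-0.1, 0.5, 0.3]
grip_width: 0.996
grip_force: 0.0
[ 0.50874317 -0.32628745  0.24651054] [-3.14031851e+00 -7.68867503e-04  5.37852483e-02]
fin top [[244.0, 192.0], [260.0, 192.0], [245.0, 241.0], [260.0, 241.0]] pad front top [[133.0, 178.0], [142.0, 266.0]]
10 x {'tx': 0.001, 'ty': -0.016, 'tz': 0.602, 'rx': -0.0, 'ry': -0.0, 'rz': -0.0} mm 18.057689231387116 deg 0.015285789193510892 mid [0.509, -0.324, 0.156] end [ 0.5089 -0.3212  0.0659]
```

View pics/w7.png

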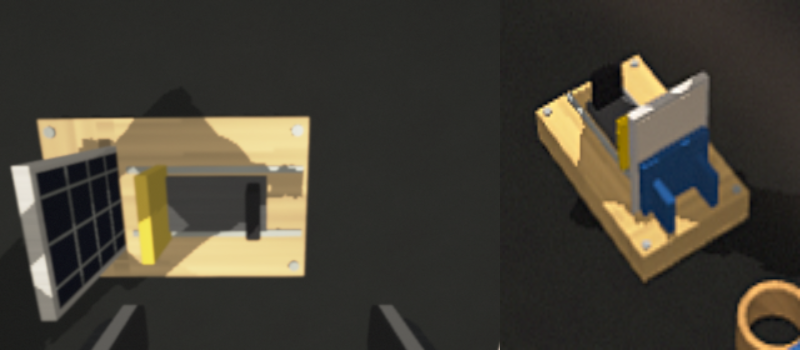

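The module stands upright at the fence (scene inset (670,130)). The fin is at (254,212), within 1 mm of the prediction (252,216). I descend, grip it and check.

```bash
python3 -m crank '[{"tx":0,"ty":-0.02,"tz":0.65,"rx":0,"ry":0,"rz":0,"claw":0},{"tx":0,"ty":-0.02,"tz":0.65,"rx":0,"ry":0,"rz":0,"claw":0},{"tx":0,"ty":-0.02,"tz":0.65,"rx":0,"ry":0,"rz":0,"claw":0},{"tx":0,"ty":-0.02,"tz":0.65,"rx":0,"ry":0,"rz":0,"claw":0},{"tx":0,"ty":-0.02,"tz":0.65,"rx":0,"ry":0,"rz":0,"claw":0},{"tx":0,"ty":-0.02,"tz":0.65,"rx":0,"ry":0,"rz":0,"claw":0},{"tx":0,"ty":-0.02,"tz":0.65,"rx":0,"ry":0,"rz":0,"claw":0},{"tx":0,"ty":0,"tz":0.6,"rx":0,"ry":0,"rz":0,"claw":0},{"tx":0,"ty":0,"tz":0.5,"rx":0,"ry":0,"rz":0,"claw":0},{"tx":0,"ty":0,"tz":0.3,"rx":0,"ry":0,"rz":0,"claw":0}]' && python3 -m crank '[{"tx":0,"ty":0,"tz":0,"rx":0,"ry":0,"rz":0,"claw":1},{"tx":0,"ty":0,"tz":0,"rx":0,"ry":0,"rz":0,"claw":1},{"tx":0,"ty":0,"tz":0,"rx":0,"ry":0,"rz":0,"claw":1},{"tx":0,"ty":0,"tz":0,"rx":0,"ry":0,"rz":0,"claw":1},{"tx":0,"ty":0,"tz":0,"rx":0,"ry":0,"rz":0,"claw":1},{"tx":0,"ty":0,"tz":0,"rx":0,"ry":0,"rz":0,"claw":1},{"tx":0,"ty":0,"tz":0,"rx":0,"ry":0,"rz":0,"claw":1},{"tx":0,"ty":0,"tz":0,"rx":0,"ry":0,"rz":0,"claw":1},{"tx":0,"ty":0,"tz":0,"rx":0,"ry":0,"rz":0,"claw":1},{"tx":0,"ty":0,"tz":0,"rx":0,"ry":0,"rz":0,"claw":1}]' 30
```

```text
time: 20.12
tcp_pos: [0.5073, -0.3157, 0.0665]
orientation: [-3.135, 0.002, 0.057]
wrist_force: [-0.1, 0.5, 0.4]
grip_width: 1.001
grip_force: 0.0
time: 20.95
tcp_pos: [0.5087, -0.3188, 0.0692]
orientation: [-3.141, -0.001, 0.056]
wrist_force: [-1.5, -2.4, 5.7]
grip_width: 0.129
grip_force: 33.8
```

```bash
python3 -m crank '[{"tx":0,"ty":-0.12,"tz":0,"rx":0,"ry":0,"rz":0,"claw":1},{"tx":0,"ty":-0.12,"tz":0,"rx":0,"ry":0,"rz":0,"claw":1},{"tx":0,"ty":-0.12,"tz":0,"rx":0,"ry":0,"rz":0,"claw":1},{"tx":0,"ty":-0.12,"tz":0,"rx":0,"ry":0,"rz":0,"claw":1},{"tx":0,"ty":-0.12,"tz":0,"rx":0,"ry":0,"rz":0,"claw":1},{"tx":0,"ty":-0.12,"tz":0,"rx":0,"ry":0,"rz":0,"claw":1},{"tx":0,"ty":-0.12,"tz":0,"rx":0,"ry":0,"rz":0,"claw":1},{"tx":0,"ty":-0.12,"tz":0,"rx":0,"ry":0,"rz":0,"claw":1},{"tx":0,"ty":-0.12,"tz":0,"rx":0,"ry":0,"rz":0,"claw":1},{"tx":0,"ty":0,"tz":0,"rx":0,"ry":0,"rz":0,"claw":1}]' && python3 -m crank '[{"tx":0,"ty":-0.04,"tz":0,"rx":0,"ry":0,"rz":0,"claw":1},{"tx":0,"ty":-0.04,"tz":0,"rx":0,"ry":0,"rz":0,"claw":1},{"tx":0,"ty":-0.04,"tz":0,"rx":0,"ry":0,"rz":0,"claw":1},{"tx":0,"ty":-0.04,"tz":0,"rx":0,"ry":0,"rz":0,"claw":1},{"tx":0,"ty":-0.04,"tz":0,"rx":0,"ry":0,"rz":0,"claw":1},{"tx":0,"ty":0,"tz":0,"rx":0,"ry":0,"rz":0,"claw":1},{"tx":0,"ty":0,"tz":0,"rx":0,"ry":0,"rz":0,"claw":1},{"tx":0,"ty":0,"tz":0,"rx":0,"ry":0,"rz":0,"claw":1},{"tx":0,"ty":0,"tz":0,"rx":0,"ry":0,"rz":0,"claw":1},{"tx":0,"ty":0,"tz":0,"rx":0,"ry":0,"rz":0,"claw":1}]'
```

```text
time: 21.78
tcp_pos: [0.5067, -0.2857, 0.0692]
orientation: [-3.14, -0.001, 0.057]
wrist_force: [-1.0, -0.5, 6.1]
grip_width: 0.134
grip_force: 33.8
time: 22.62
tcp_pos: [0.5066, -0.2818, 0.0693]
orientation: [3.141, -0.002, 0.057]
wrist_force: [-2.8, -5.0, 5.0]
grip_width: 0.136
grip_force: 33.6
```

```bash
python3 -m crank '[{"tx":0,"ty":-0.04,"tz":0,"rx":0,"ry":0,"rz":0,"claw":1},{"tx":0,"ty":-0.04,"tz":0,"rx":0,"ry":0,"rz":0,"claw":1},{"tx":0,"ty":-0.04,"tz":0,"rx":0,"ry":0,"rz":0,"claw":1},{"tx":0,"ty":0,"tz":0,"rx":0,"ry":0,"rz":0,"claw":1},{"tx":0,"ty":0,"tz":0,"rx":0,"ry":0,"rz":0,"claw":1},{"tx":0,"ty":0,"tz":0,"rx":0,"ry":0,"rz":0,"claw":1},{"tx":0,"ty":0,"tz":0,"rx":0,"ry":0,"rz":0,"claw":1},{"tx":0,"ty":0,"tz":0,"rx":0,"ry":0,"rz":0,"claw":1},{"tx":0,"ty":0,"tz":0,"rx":0,"ry":0,"rz":0,"claw":1},{"tx":0,"ty":0,"tz":0,"rx":0,"ry":0,"rz":0,"claw":1}]'
```

```text
time: 23.45
tcp_pos: [0.5066, -0.2817, 0.0693]
orientation: [3.135, -0.002, 0.057]
wrist_force: [-4.4, -15.1, 0.9]
grip_width: 0.134
grip_force: 33.1
```

```bash
python3 -m crank '[{"tx":0,"ty":-0.03,"tz":0,"rx":0,"ry":0,"rz":0,"claw":1},{"tx":0,"ty":-0.03,"tz":0,"rx":0,"ry":0,"rz":0,"claw":1},{"tx":0,"ty":0,"tz":0,"rx":0,"ry":0,"rz":0,"claw":1},{"tx":0,"ty":0,"tz":0,"rx":0,"ry":0,"rz":0,"claw":1},{"tx":0,"ty":0,"tz":0,"rx":0,"ry":0,"rz":0,"claw":1},{"tx":0,"ty":0,"tz":0,"rx":0,"ry":0,"rz":0,"claw":1},{"tx":0,"ty":0,"tz":0,"rx":0,"ry":0,"rz":0,"claw":1},{"tx":0,"ty":0,"tz":0,"rx":0,"ry":0,"rz":0,"claw":1},{"tx":0,"ty":0,"tz":0,"rx":0,"ry":0,"rz":0,"claw":1},{"tx":0,"ty":0,"tz":0,"rx":0,"ry":0,"rz":0,"claw":1}]'
```

```text
time: 24.28
tcp_pos: [0.5067, -0.2817, 0.0694]
orientation: [3.133, -0.003, 0.058]
wrist_force: [-5.5, -18.2, 0.0]
grip_width: 0.132
grip_force: 33.1
```

```bash
python3 -m crank '[{"tx":0,"ty":0.04,"tz":0,"rx":0,"ry":0,"rz":0,"claw":1},{"tx":0,"ty":0.04,"tz":0,"rx":0,"ry":0,"rz":0,"claw":1},{"tx":0,"ty":0.04,"tz":0,"rx":0,"ry":0,"rz":0,"claw":1},{"tx":0,"ty":0,"tz":0,"rx":0,"ry":0,"rz":0,"claw":1},{"tx":0,"ty":0,"tz":0,"rx":0,"ry":0,"rz":0,"claw":0.3},{"tx":0,"ty":0,"tz":0,"rx":0,"ry":0,"rz":0,"claw":0.3},{"tx":0,"ty":0,"tz":0,"rx":0,"ry":0,"rz":0,"claw":0.3},{"tx":0,"ty":0,"tz":0,"rx":0,"ry":0,"rz":0,"claw":0.3},{"tx":0,"ty":0,"tz":0,"rx":0,"ry":0,"rz":0,"claw":0.3},{"tx":0,"ty":0,"tz":0,"rx":0,"ry":0,"rz":0,"claw":0.3}]' && python3 -m crank '[{"tx":0,"ty":0,"tz":-0.4,"rx":0,"ry":0,"rz":0,"claw":0},{"tx":0,"ty":0,"tz":-0.6,"rx":0,"ry":0,"rz":0,"claw":0},{"tx":0,"ty":0,"tz":-0.8,"rx":0,"ry":0,"rz":0,"claw":0},{"tx":0,"ty":0,"tz":-0.8,"rx":0,"ry":0,"rz":0,"claw":0},{"tx":0,"ty":0,"tz":-0.8,"rx":0,"ry":0,"rz":0,"claw":0},{"tx":0,"ty":0,"tz":-0.8,"rx":0,"ry":0,"rz":0,"claw":0},{"tx":0,"ty":0,"tz":-0.8,"rx":0,"ry":0,"rz":0,"claw":0},{"tx":0,"ty":0,"tz":-0.6,"rx":0,"ry":0,"rz":0,"claw":0},{"tx":0,"ty":0,"tz":0,"rx":0,"ry":0,"rz":0,"claw":0},{"tx":0,"ty":0,"tz":0,"rx":0,"ry":0,"rz":0,"claw":0}]'
python3 - <<'E'
from h import *
p,R=pose();c=robot.camera("wrist");im=c["pixels"];hsv=cv2.cvtColor(im,cv2.COLOR_RGB2HSV);g=hsv[:,:,2];print(p)
T=np.eye(4);T[:3,:3]=R;T[:3,3]=p;T=T@c["T_tool_cam"]
Q=Ro.from_euler("z",np.radians(3.2)).as_matrix();J=np.array([.5032,-.253,0])
jf=lambda px,z:((onz(c,px,z,T)-J)@Q*1000).round(1)
q=lambda P:proj(c,[J+Q@np.array(v)/1000 for v in P],T).round(1).tolist()
print("exp home: pad top y60.5/50.5, fence 71/81, mod top 61/71 @170, jig corners",q([(0,60.5,110),(0,50.5,110),(40,71,110),(40,81,110),(0,61,170),(0,71,170),(75,120,40),(75,-120,40),(-75,-120,40)]))
for n,lo,hi in(("yellow",(22,90,60),(36,255,255)),("blue",(100,120,50),(125,255,255))):
    k=cv2.inRange(hsv,lo,hi);k[300:]=0;b=cv2.boundingRect(cv2.findNonZero(k));print(n,b)
    for r in range(b[1]+5,b[1]+b[3],25):
        x=np.where(k[r])[0];print(r,x.min() if len(x) else None,x.max() if len(x) else None)
w=(hsv[:,:,1]<40)&(g>120);w[300:]=False
for r in range(120,300,20):x=np.where(w[r])[0];print("white",r,(x.min(),x.max(),len(x)) if len(x) else None)
E
```

```text
time: 25.12
tcp_pos: [0.5057, -0.2769, 0.068]
orientation: [-3.137, 0.001, 0.057]
wrist_force: [0.1, 0.3, -0.0]
grip_width: 0.699
grip_force: 0.0
time: 25.95
tcp_pos: [0.5063, -0.2783, 0.2379]
orientation: [-3.14, -0.002, 0.056]
wrist_force: [-0.2, 0.6, -0.4]
grip_width: 0.997
grip_force: 0.0
[ 0.50629212 -0.27828327  0.23793814]
exp home: pad top y60.5/50.5, fence 71/81, mod top 61/71 @170, jig corners [[194.2, 201.7], [204.9, 201.7], [178.6, 158.5], [167.5, 158.6], [170.3, 224.0], [157.0, 224.0], [152.3, 117.1], [374.6, 116.8], [364.1, 245.0]]
yellow (152, 116, 220, 128)
121 152 266
146 155 369
171 192 368
196 194 339
221 196 217
blue (143, 158, 14, 68)
163 144 148
188 None None
213 None None
white 120 None
white 140 (np.int64(199), np.int64(203), 5)
white 160 (np.int64(150), np.int64(559), 16)
white 180 (np.int64(153), np.int64(559), 20)
white 200 (np.int64(155), np.int64(559), 27)
white 220 (np.int64(158), np.int64(559), 33)
white 240 (np.int64(160), np.int64(559), 41)
white 260 (np.int64(163), np.int64(559), 46)
white 280 (np.int64(522), np.int64(559), 38)
```

The numbers fit. The pad front is at column 194, against 194.2 predicted for fully home, and the stop was rigid at 18 N. The module's top edge is where an upright plate at the fence should be. Handing in.

```bash
python3 -c "
from plant import robot
print(robot.hand_in())"
```

```text
the job is handed in; nothing more can be done
None
```

The module is standing upright in the jig slot against the blue fence with the clamp pushed to its stop, and the job is handed in at about 26 s of the 61 s allowed; no verdict came back, and the final state was checked from measurements rather than a last picture.

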